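# Hold a lens barrel pressed in the V-block at the jeweller's bench

### The arm

A 6-joint arm with a two-finger parallel gripper is mounted at the origin on the work surface. World frame = base frame: x ahead of the robot, y to its left, z up, the work surface at z = 0. Lengths are in m, angles in rad, forces in N, time in s.
With the tool pointing down it reaches from about 0.275 to 0.85 m from the base axis. Payload 19 kg.
Tool frame: the origin (TCP) lies at the very end of the fingers, on their centre line; the grasp point (between the pads) lies 19 mm behind it (env.hold_point_z is the distance from the TCP to the grasp point, in m); z points along the fingers, y is the line along which they close (so a half turn about z gives the same grasp; the last joint's range is limited). The gripper opens to 85 mm and grips with 20 to 120 N. Pads are 22 mm wide; open, the fingers measure 114 mm over their backs; the gripper's body (76 mm by 85 mm) begins 54 mm behind the grasp point. The pads swing forward as they close: fully open they stand 13 mm farther back than shut.
Start: joints at [-1.408, 0.15, 1.437, -0, 1.554, -0.134], TCP at [0.168, -0.55, 0.231] pointing down, gripper open.
Joint ranges: [-2.8, 2.8], [-0.68, 2.1], [0.12, 2.68], [-1.39, 4.53], [0.16, 2.79], [-2.81, 2.81]. Speed limits (rad/s): [1.89, 1.89, 2.22, 3.01, 3.01, 3.01].

### API

Orientations are given as a rotation vector (axis times angle).
In Python, from plant import env gives the robot as it stands.
- The arm moves only by the tool arm_command, never from a script. Its argument "steps" is a list of rows, each a list of 5 numbers: the shift along the tool's x, y, z in units of 25 mm (1.0 is 25 mm), then the turn about the tool's z in units of 5 degrees (1.0 is 5 degrees), then the closure in counts, from 0 (fully open) to 255 (shut). In form: [[x, y, z, yaw, claw], ...]. A call has 1 to 5 rows; each row shifts and turns the commanded pose from where the row before left it, along the tool's axes as they then stand; what a row does not reach is not made up. A row lasts 1/8 s, in which the tool goes at most 62.5 mm and 10.7 degrees, less where a joint would pass 70% of its speed; a pose out of reach is approached as far as the arm can. A call is refused whole if a number of a shift passes 1 or a number of a turn 1, either way. A call with a gripper value outside its range is refused whole. The fingers move at their own pace and stop on an object; "grip_force" is the grip in N (left out, the last holds). Time passes only in rows, so rows that do not move let the fingers close. It gives the time, the measured TCP pose, the force, the opening and the grip force at its end, in the units of the state.
- env.state(): the state, without advancing time (a new reading comes with each control period).
- env.capture(name): name is "scene" or "top"; returns the picture (400x640x3 uint8, red, green, blue); there is no depth.
- env.camera_info(name): a dict with "fx", "fy", "cx", "cy" (pixels), "cam_to_world" (4x4, takes a point from camera to world coordinates). Camera axes: x right, y down, z forward; pixel columns grow to the right and rows downward; lengths in m; the calibration is good to about 2 mm. A picture is of the moment at which its call begins. camera_info takes no time and is no camera call.
- env.finish_job(): hands the job in; it is judged then, once.
Trained networks look in the newest picture that a camera, given by its name, has taken for a name from the list of things; names that differ only in an ending like _2 or _b are one class to them, and where a whole thing is asked for, a point or a joint stands for the part that bears it (a point fixed in the world has none). Each returns a list of dicts, best first, with "confidence" (0 to 1); they miss things now and then, are a little off and sometimes report something else, mostly with a low value. They report only what shows in the picture. A call takes as long as a camera call. They do not tell look-alikes from the thing itself.
- env.search_frame(camera, target): "extent" ([left, top, width, height] in pixels, round what is visible of it).
- env.cut_out(camera, target): "pixels" (400x640 bool, what is visible of it) and "extent" ([left, top, width, height] in pixels, round what is visible of it).
- env.place_of(camera, target): "position" ([column, row] in pixels: a listed point, or the origin of a listed thing).
The state is a dict: "time": time; "joint_pos": joint angles; "qvel": joint speeds; "joint_torque": joint torques, N m; "tool_pos": TCP position; "ee_rot": TCP orientation; "ft_force": force on the tool from outside, world axes, zero at the start; "wrist_torque": the same for the moment, N m; "width": opening from 0.0 (shut) to 1.0 (fully open); "finger_force": force on a finger pad.
Only numpy, scipy, OpenCV 4.12 (cv2) and the standard library are available. Lean on these libraries where they do the work, as an engineer would, in place of code of your own. Each camera call takes 0.05 s, during which the arm holds its last target. There are 200 camera calls.

### The job

Take the brass lens cap off the V-block and set it, still rim-down, into the round pocket of the wooden tray and let go of it. Then take the black lens barrel from its rest and lay it along the V groove, centred on the block with its brass collar just beyond the red end. Finish while still holding it there with the gripper, pressing it gently but clearly (more than its own weight) onto both sides of the groove, without ever pushing really hard, and leave the other things on the bench where they are.

Things in the scene. Friction and masses are not known exactly. Their poses are not given: they have to be found in the camera images.
- vblock: Fixed steel V-block 46 mm long (x), 64 wide (y), 38 high, on a base plate 90 x 64 x 8 mm. Origin: centre of its underside; x along the groove towards the red end (red patch on the base plate), z up. The 90 degree groove is 36 mm wide at the top, 18 deep. The seated barrel has its axis 51 mm above the bench. Place and yaw vary.
- cheek_left: Left half (+y side of the block's frame) of the V-block with the left sloping face of the groove; rigid, part of the block, same origin and axes as the block.
- cheek_right: Right half (-y side) of the V-block with the right sloping face; same origin and axes as the block.
- tray: Fixed wooden pocket tray, a plate 110 x 110 x 12 mm, origin at the centre of its underside on the bench. One round pocket in its middle, 57 mm in diameter, 6 mm deep, green felt on its floor. It and the barrel's rest may swap sides of the bench.
- tray_hole0 (a point): Centre of the mouth of the tray's pocket, 12 mm above the bench; the pocket floor is 6 mm lower.
- rest: Fixed barrel rest: dark wooden plate 50 x 70 x 6 mm with two blue ribs (5 mm high, along x, 15 to 25 mm either side of the middle). Origin: centre of its underside; x along the barrel. Place and yaw vary.
- barrel: Loose lens barrel, about 0.16 kg: black cylinder 44 mm in diameter, 90 mm long in all, with a brass collar 50 mm in diameter over the last 14 mm at its +x end, thin silver band at the other. Origin: on the axis at mid-length; x along the axis to the collar end; y and z may roll about it. It starts lying in the rest, axis 28 mm above the bench.
- collar_end (a point): Centre of the barrel's collar-end face, 45 mm along +x from the barrel's origin.
- cap: Loose brass lens cap, about 0.06 kg: upside-down cup 51 mm in diameter, 22 mm high, 3 mm wall, closed brass top with a small blue dot. Origin: centre of the open rim (its underside), z up through the closed top. It starts rim-down on top of the V-block, rim 38 mm above the bench, and covers the groove.
- pliers: Bystander: small blue-handled pliers lying flat, 140 mm long, 10 mm high. Origin at the pivot.
- dish: Bystander: blue dish of setting wax with a white stone on top, 72 mm across, 34 mm high. Origin under its centre.
- ring: Bystander: brass ring, 24 mm across, 6 mm high, lying flat. Origin under its centre.
- collet: Bystander: steel setting die, 28 mm across, 12 mm high. Origin under its centre.
- hammer: Bystander: small hammer lying flat, 200 mm long. Origin under its middle.
- mandrel: Bystander: upright steel ring mandrel, foot 48 mm across, 85 mm high. Origin under its centre.
Mind the look-alikes: they are no part of the job. Of the things that look like the tray, take the one that is farthest from the robot's base at the start. Leave any turquoise look-alike of the cap alone.

How it is judged:
By the outcome, as a careful person would: the job done as asked, in the order asked, and still so for the second after the job is handed in, while the arm keeps its last pose, push and grip.
It also fails if it takes over 72 s, if anything falls off the work surface, if the arm or the gripper's body presses on something with over 40 N, if the wrist force passes 120 N, or if a joint passes its speed limit or range.

## Working session

There is one attempt and no reset: what is moved stays moved. The work goes in short steps, Python scripts to look and compute and a tool call to move; the robot and the scene stay as the last step left them, time stands still between calls to the robot, and variables do not carry over. Pictures are saved under pics/ and viewed, at most 10 in all, crops included, and the job is handed in when it is done.

Besides the shell and the picture viewer there is one more tool, called after "Call:" as name(argument=value, ...), one argument or row to a line, values as JSON. arm_command: Moves the arm, as the interface text tells. Its arguments: {"type":"object","properties":{"steps":{"type":"array"},"grip_force":{"type":"number"}},"required":["steps"]}

```bash
mkdir -p pics; ls; python3 - <<'E'
from plant import env
import cv2,numpy as np
for n in("scene","top"):
    im=env.capture(n); cv2.imwrite(f"pics/{n}0.png",im[:,:,::-1])
    i=env.camera_info(n); print(n,i['fx'],i['cx'],i['cy'],np.round(i['cam_to_world'],3).tolist())
    for t in["vblock","tray","tray_hole0","rest","barrel","collar_end","cap"]:
        print(t,[(np.round(d['position'],1).tolist(),round(d['confidence'],2)) for d in env.place_of(n,t)])
print(env.state(),env.hold_point_z)
E
```

```text
pics
scene 475.6156162703507 322.34110292921685 208.2374281450335 [[0.691, 0.611, -0.385, 0.972], [0.722, -0.575, 0.385, -0.34], [0.014, -0.544, -0.839, 1.0], [0.0, 0.0, 0.0, 1.0]]
vblock [([306.4, 242.1], 0.65)]
tray [([369.7, 180.3], 0.86), ([305.1, 143.8], 0.72)]
tray_hole0 [([372.0, 181.0], 0.62), ([310.7, 141.8], 0.58)]
rest [([201.1, 339.2], 0.8)]
barrel [([420.4, 235.6], 0.75), ([196.7, 334.3], 0.56)]
collar_end [([193.7, 355.1], 0.86), ([304.3, 228.4], 0.67)]
cap [([303.9, 228.8], 0.84), ([349.4, 227.8], 0.56)]
top 401.2813887071069 322.0974959925541 203.2799768405051 [[0.007, -0.999, 0.05, 0.49], [-1.0, -0.008, -0.014, 0.096], [0.015, -0.05, -0.999, 1.182], [0.0, 0.0, 0.0, 1.0]]
vblock [([340.9, 206.0], 0.71), ([303.8, 246.3], 0.21)]
tray [([258.2, 206.1], 0.84), ([266.5, 275.7], 0.64)]
tray_hole0 [([260.2, 204.9], 0.9), ([267.4, 279.5], 0.83)]
rest [([448.6, 198.4], 0.73), ([258.6, 206.2], 0.72), ([326.2, 141.8], 0.21)]
barrel [([450.7, 199.0], 0.69), ([390.6, 248.8], 0.69), ([258.0, 203.1], 0.53)]
collar_end [([461.5, 185.1], 0.86), ([342.5, 202.9], 0.61)]
cap [([342.1, 202.8], 0.82), ([305.9, 187.1], 0.79)]
{'time': 0.8, 'joint_pos': array([-1.40801137e+00,  1.50505960e-01,  1.43741804e+00,  2.51259861e-05,
        1.55379401e+00, -1.33991043e-01]), 'qvel': array([ 0.00044298,  0.00123117, -0.000284  , -0.00055328,  0.0003945 ,
        0.00093076]), 'joint_torque': array([-4.60673491e-04, -7.12756991e+01, -5.71025991e+01, -1.85073977e-04,
        1.13804897e-03, -5.55906604e-05]), 'tool_pos': array([ 0.16814048, -0.54983146,  0.23125418]), 'ee_rot': array([-3.10694448e+00, -4.64446501e-01, -3.66216005e-05]), 'ft_force': array([ 0.4749686 , -0.45811342,  0.78554675]), 'wrist_torque': array([ 0.02665803, -0.08021737, -0.03152488]), 'finger_force': 0.0, 'width': 1.0026201847196705} 0.0187
```

View pics/top0.png

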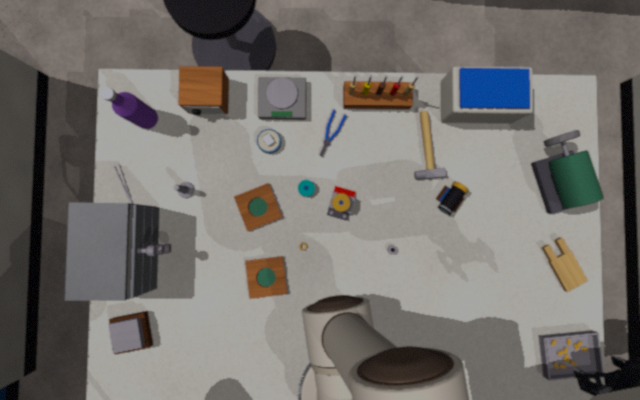

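View pics/scene0.png

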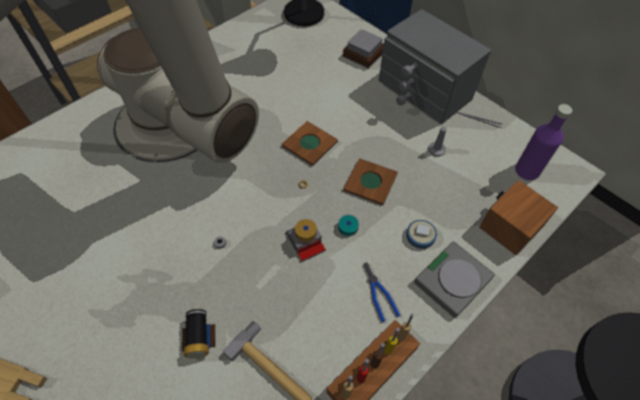

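The top view (x up, y left) shows the cap on the V-block at (342,203) with its red end up. The far tray is at (258,206), the near decoy tray at (266,277), the turquoise cap at (307,188), and the barrel at (452,198) with the hammer head close by at (431,175). Next I'll measure these more precisely.

```bash
cat > h.py <<'E'
from plant import env
import cv2,numpy as np
from scipy.spatial.transform import Rotation as R
def w(n,p,z):
    i=env.camera_info(n);T=np.array(i['cam_to_world'])
    d=T[:3,:3]@[(p[0]-i['cx'])/i['fx'],(p[1]-i['cy'])/i['fy'],1]
    return T[:3,3]+d*(z-T[2,3])/d[2]
def mm(v): return np.round(np.array(v)*1000,1).tolist()
def pix(n,P):
    i=env.camera_info(n);T=np.linalg.inv(i['cam_to_world']);c=T[:3,:3]@P+T[:3,3]
    return np.array([i['fx']*c[0]/c[2]+i['cx'],i['fy']*c[1]/c[2]+i['cy']])
E
python3 - <<'E'
from h import *
def big(l,mn=15):
    n,lab,st,ce=cv2.connectedComponentsWithStats(l.astype(np.uint8)); 
    return [(lab==k) for k in range(1,n) if st[k,4]>=mn]
Z={'cap':.06,'tray':.012,'barrel':.028,'vblock':.0}
for n in("scene","top"):
    im=env.capture(n); 
    hsv=cv2.cvtColor(im,cv2.COLOR_RGB2HSV).astype(int);H,S,V=hsv[...,0],hsv[...,1],hsv[...,2]
    for t,z in Z.items():
        for d in env.cut_out(n,t):
            m=d['pixels']; ys,xs=np.nonzero(m); 
            if len(xs)<10: continue
            # footprint in world at height z
            P=np.array([w(n,(x,y),z)[:2] for x,y in zip(xs,ys)]).astype(np.float32)
            r=cv2.minAreaRect(P*1000)
            print(n,t,round(d['confidence'],2),d['extent'],'rect',np.round(r[0],1),np.round(r[1],1),round(r[2],1))
            sel={'cap':(H>15)&(H<32)&(S>110),'tray':(H>50)&(H<95)&(S>60),'barrel':(H>10)&(H<32)&(S>90),'vblock':((H<6)|(H>174))&(S>150)}[t]
            k=cv2.dilate(m.astype(np.uint8),np.ones((9,9)))>0
            for b in big(sel&k):
                y,x=np.nonzero(b); zz={'tray':.006,'barrel':.04,'vblock':.008}.get(t,z)
                Q=np.array([w(n,(a,c),zz)[:2] for a,c in zip(x,y)],np.float32)*1000
                q=cv2.minAreaRect(Q); print('   col px',round(x.mean(),1),round(y.mean(),1),len(x),'mean',np.round(Q.mean(0),1),'rect',np.round(q[0],1),np.round(q[1],1),round(q[2],1))
    c={'scene':((150,160,400,380)),'top':(240,160,480,240)}[n]
    f=3.2
    cv2.imwrite(f"pics/{n}c.png",cv2.resize(im[c[1]:c[3],c[0]:c[2],::-1],None,fx=f if n=='top' else 2.7,fy=f if n=='top' else 2.7,interpolation=cv2.INTER_CUBIC))
E
```

```text
scene cap 0.85 [290.7, 218.6, 26.8, 28.2] rect [556.9  20.7] [50.5 60.8] 46.7
   col px 305.4 230.3 343 mean [557.4  21.5] rect [557.7  21.5] [48.2 55.5] 46.8
scene cap 0.7 [339.3, 214.3, 16.8, 24.3] rect [615.2 102. ] [46.4 56.8] 45.2
scene tray 0.86 [342.2, 157.8, 55.0, 45.6] rect [541.5 261.7] [112.3 115.5] 23.7
   col px 370.6 180.2 237 mean [538.9 267.5] rect [538.3 267.8] [49.9 45.1] 46.8Traceback (most recent call last):
  File "<stdin>", line 14, in <module>
  File "h.py", line 5, in w
    i=env.camera_info(n);T=np.array(i['cam_to_world'])
ValueError: time passes only in moves, steps and waits
```

```bash
cat > h.py <<'E'
from plant import env
import cv2,numpy as np
from scipy.spatial.transform import Rotation as R
I={n:env.camera_info(n) for n in("scene","top")}
def w(n,p,z):
    i=I[n];T=np.array(i['cam_to_world']);p=np.atleast_2d(np.array(p,float))
    d=np.c_[(p[:,0]-i['cx'])/i['fx'],(p[:,1]-i['cy'])/i['fy'],np.ones(len(p))]@T[:3,:3].T
    return (T[:3,3]+d*((z-T[2,3])/d[:,2])[:,None])[:,:2]*1000
def pix(n,P):
    i=I[n];T=np.linalg.inv(i['cam_to_world']);c=np.atleast_2d(P)@T[:3,:3].T+T[:3,3]
    return np.c_[i['fx']*c[:,0]/c[:,2]+i['cx'],i['fy']*c[:,1]/c[:,2]+i['cy']]
def rect(n,m,z):
    y,x=np.nonzero(m);Q=w(n,np.c_[x,y],z).astype(np.float32);q=cv2.minAreaRect(Q)
    return 'n',len(x),'mean',np.round(Q.mean(0),1).tolist(),'rect',np.round(q[0],1).tolist(),np.round(q[1],1).tolist(),round(q[2],1)
def big(l,mn=15):
    n,lab,st,ce=cv2.connectedComponentsWithStats(l.astype(np.uint8)); 
    return [(lab==k) for k in range(1,n) if st[k,4]>=mn]
E
cat > m.py <<'E'
from h import *
Z={'cap':.06,'tray':.012,'barrel':.028,'vblock':.0}
for n in("scene","top"):
    im=env.capture(n); 
    hsv=cv2.cvtColor(im,cv2.COLOR_RGB2HSV).astype(int);H,S,V=hsv[...,0],hsv[...,1],hsv[...,2]
    for t,z in Z.items():
        for d in env.cut_out(n,t):
            m=d['pixels']
            if m.sum()<10: continue
            print(n,t,round(d['confidence'],2),np.round(d['extent']),*rect(n,m,z))
            sel={'cap':(H>15)&(H<32)&(S>110),'tray':(H>50)&(H<95)&(S>60),'barrel':(H>10)&(H<32)&(S>90),'vblock':((H<6)|(H>174))&(S>150)}[t]
            k=cv2.dilate(m.astype(np.uint8),np.ones((9,9)))>0
            for b in big(sel&k): print('   col',*rect(n,b,{'tray':.006,'barrel':.04,'vblock':.008}.get(t,z)))
    c={'scene':((150,160,400,380)),'top':(240,160,480,240)}[n]
    f={'scene':2.7,'top':3.3}[n]
    cv2.imwrite(f"pics/{n}c.png",cv2.resize(im[c[1]:c[3],c[0]:c[2],::-1],None,fx=f,fy=f,interpolation=cv2.INTER_CUBIC))
E
python3 m.py
```

```text
scene cap 0.8 [339. 216.  18.  23.] n 366 mean [614.7999877929688, 103.0] rect [614.9, 102.0] [46.2, 56.9] 43.9
scene cap 0.67 [294. 218.  26.  28.] n 394 mean [558.2999877929688, 21.299999237060547] rect [557.7, 21.5] [48.2, 55.5] 46.7
   col n 344 mean [557.4000244140625, 21.5] rect [557.7, 21.5] [48.2, 55.5] 46.8
scene cap 0.43 [225. 324.  92.  76.] n 1654 mean [718.4000244140625, -237.6999969482422] rect [734.7, -248.9] [85.7, 192.9] 84.8
   col n 865 mean [751.4000244140625, -234.8000030517578] rect [750.8, -234.8] [164.7, 20.6] 6.1
scene tray 0.64 [283. 124.  56.  43.] n 1434 mean [342.5, 234.10000610351562] rect [341.3, 234.4] [117.3, 120.5] 7.3
   col n 198 mean [334.79998779296875, 240.89999389648438] rect [334.2, 241.3] [46.7, 46.7] 46.9
scene tray 0.62 [286. 231.  22.  23.] n 143 mean [543.7000122070312, 3.200000047683716] rect [541.2, 2.3] [49.0, 27.9] 3.1
scene barrel 0.95 [186. 308.  25.  51.] n 1050 mean [570.7000122070312, -299.6000061035156] rect [568.9, -297.5] [48.4, 105.3] 53.7
   col n 269 mean [593.7999877929688, -318.3999938964844] rect [586.8, -309.3] [49.6, 5
[... 686 characters left out ...]
42.10000610351562] rect [333.8, 241.1] [49.3, 48.8] 45.7
top tray 0.64 [234. 183.  46.  46.] n 1416 mean [537.4000244140625, 266.3999938964844] rect [537.9, 266.6] [110.6, 110.5] 22.3
   col n 245 mean [538.4000244140625, 269.0] rect [538.4, 268.8] [49.9, 49.5] 45.6
top barrel 0.95 [440. 182.  30.  33.] n 524 mean [566.5, -299.70001220703125] rect [566.0, -300.8] [48.1, 99.9] 56.6
   col n 100 mean [598.2999877929688, -315.6000061035156] rect [598.7, -315.4] [47.0, 18.9] 57.8
top vblock 0.86 [330. 188.  23.  36.] n 379 mean [547.2999877929688, 20.100000381469727] rect [550.3, 21.7] [66.3, 89.8] 72.0
   col n 99 mean [584.9000244140625, 13.699999809265137] rect [584.6, 14.7] [60.4, 16.8] 72.0
```

View pics/topc.png

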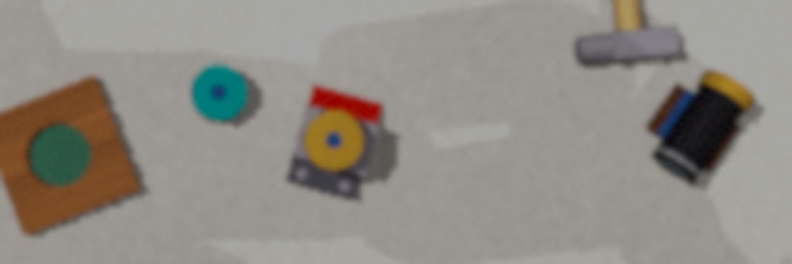

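View pics/scenec.png

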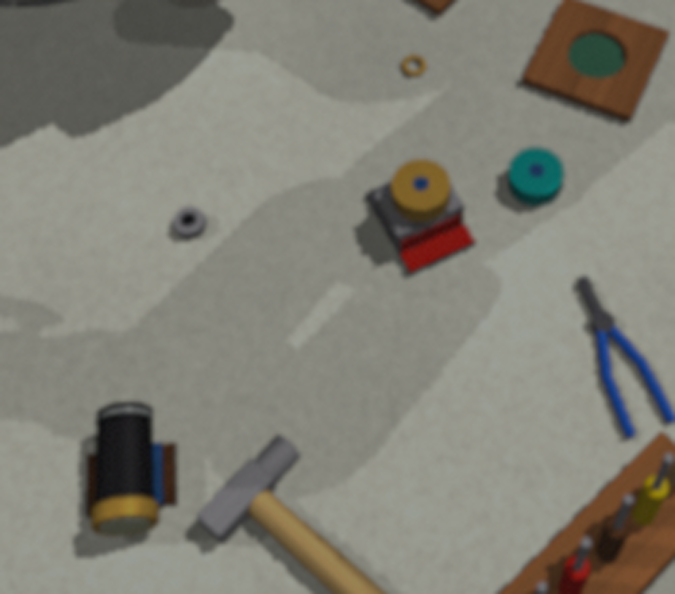

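The crops confirm the layout: block yaw is about -18°, and the cap centre is about (549.5, 28.8) mm. The far tray's pocket is about (538.5, 268.5), the barrel about (567, -300) with yaw about -33°. I'll fly towards the cap.

Call:
arm_command(
  steps=[
    [1,-0.82,0,0,0],
    [1,-0.82,0,0,0],
    [1,-0.82,0,0,0],
    [1,-0.82,0,0,0],
    [1,-0.82,0,0,0],
  ],
)

```text
time: 2.08
tool_pos: [0.2582, -0.4143, 0.2313]
ee_rot: [3.107, 0.464, 0.0]
ft_force: [1.5, 0.9, 0.4]
width: 1.0
finger_force: 0.0
```

Call:
arm_command(
  steps=[
    [1,-0.82,0,0,0],
    [1,-0.82,0,0,0],
    [1,-0.82,0,0,0],
    [1,-0.82,0,0,0],
    [1,-0.82,0,0,0],
  ],
)

```text
time: 2.7
tool_pos: [0.3477, -0.2798, 0.2314]
ee_rot: [3.107, 0.464, 0.0]
ft_force: [-0.1, -0.8, 0.4]
width: 1.005
finger_force: 0.0
```

Call:
arm_command(
  steps=[
    [1,-0.82,0,0,0],
    [1,-0.82,0,0,0],
    [1,-0.82,0,0,0],
    [1,-0.82,0,0,0],
    [1,-0.82,0,0,0],
  ],
)

```text
time: 3.32
tool_pos: [0.4373, -0.1451, 0.2315]
ee_rot: [3.107, 0.465, 0.0]
ft_force: [0.2, -0.3, -0.1]
width: 1.002
finger_force: 0.0
```

Call:
arm_command(
  steps=[
    [1,-0.82,0,0,0],
    [1,-0.82,0,0,0],
    [1,-0.82,0,0,0],
    [1,-0.82,0,0,0],
    [1,-0.82,0,0,0],
  ],
)

```text
time: 3.95
tool_pos: [0.5269, -0.0105, 0.2314]
ee_rot: [3.107, 0.465, 0.0]
ft_force: [-0.4, 0.3, -0.1]
width: 1.0
finger_force: 0.0
```

Call:
arm_command(
  steps=[
    [0,0,0.5,1,0],
    [0,0,0.5,1,0],
    [0,0,0.5,1,0],
    [0,0,0.5,1,0],
    [0,0,0.5,1,0],
  ],
)

```text
time: 4.58
tool_pos: [0.5264, -0.0115, 0.1684]
ee_rot: [-3.134, 0.223, -0.0]
ft_force: [0.2, 0.1, -0.4]
width: 0.999
finger_force: 0.0
```

Call:
arm_command(
  steps=[
    [0,0,0.5,1,40],
    [0,0,0.5,1,40],
    [0,0,0,0,40],
  ],
)

```text
time: 4.95
tool_pos: [0.526, -0.0115, 0.1432]
ee_rot: [-3.103, 0.491, 0.002]
ft_force: [0.1, -0.6, 0.9]
width: 0.84
finger_force: 0.0
```

Call:
arm_command(
  steps=[
    [0.2,-0.91,0.4,0,40],
    [0.2,-0.91,0.4,0,40],
    [0,0,1,0,40],
    [0,0,1,0,40],
    [0,0,1,0,40],
  ],
  grip_force=25,
)

```text
time: 5.58
tool_pos: [0.5503, 0.0287, 0.0488]
ee_rot: [-3.103, 0.487, -0.001]
ft_force: [-0.5, -0.5, 0.4]
width: 0.843
finger_force: 0.0
```

Call:
arm_command(
  steps=[
    [0,0,0.12,0,40],
    [0,0,0,0,40],
  ],
)

```text
time: 5.82
tool_pos: [0.5504, 0.0286, 0.0468]
ee_rot: [-3.103, 0.49, -0.001]
ft_force: [-0.1, 0.3, -0.7]
width: 0.842
finger_force: 0.0
```

```bash
python3 - <<'E'
from h import *
s=env.state();print(s['tool_pos'],s['ft_force'])
for n in("scene","top"):
    im=env.capture(n); c=(250,160,400,270) if n=="scene" else (290,160,400,240)
    im=cv2.resize(im[c[1]:c[3],c[0]:c[2],::-1],(560,400),interpolation=cv2.INTER_CUBIC)
    globals()[n]=im
cv2.imwrite("pics/a.png",cv2.resize(np.vstack([scene,top]),None,fx=.74,fy=.74))
E
```

```text
[0.55040294 0.02863422 0.04682328] [-0.09248364  0.27464268 -0.6820755 ]
```

View pics/a.png

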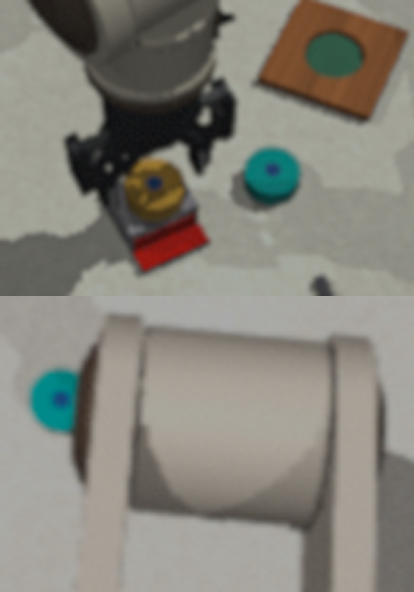

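The cap sits between the open fingers (scene crop, around (155,185)). I'll go slightly lower and then close.

Call:
arm_command(
  steps=[
    [0,0,0.2,0,40],
    [0,0,0,0,255],
    [0,0,0,0,255],
    [0,0,0,0,255],
    [0,0,0,0,255],
  ],
)

```text
time: 6.55
tool_pos: [0.55, 0.0287, 0.041]
ee_rot: [-3.103, 0.491, -0.0]
ft_force: [-1.6, -0.0, 4.2]
width: 0.584
finger_force: 26.2
```

Call:
arm_command(
  steps=[
    [0,0,0,0,255],
    [0,0,0,0,255],
  ],
)

```text
time: 6.8
tool_pos: [0.55, 0.0286, 0.041]
ee_rot: [-3.103, 0.491, -0.0]
ft_force: [-2.0, 0.6, 6.2]
width: 0.584
finger_force: 26.3
```

Call:
arm_command(
  steps=[
    [0,0,-0.5,0,255],
    [0,0,-1,0,255],
    [0,0,-1,0,255],
    [0,0,0,0,255],
  ],
)

```text
time: 7.3
tool_pos: [0.5509, 0.0286, 0.1056]
ee_rot: [-3.103, 0.491, -0.005]
ft_force: [-0.7, 0.9, -1.7]
width: 0.588
finger_force: 26.2
```

Call:
arm_command(
  steps=[
    [-0.6,-1,0,0,255],
    [-0.7,-1,0,0,255],
    [-0.7,-1,0,0,255],
    [-0.7,-1,0,0,255],
    [-0.7,-1,0,0,255],
  ],
)

```text
time: 7.92
tool_pos: [0.507, 0.1747, 0.1026]
ee_rot: [3.103, -0.491, -0.002]
ft_force: [-0.5, -0.5, 0.0]
width: 0.584
finger_force: 26.2
```

Call:
arm_command(
  steps=[
    [0,-1,0,0,255],
    [0,-1,0,0,255],
    [0,-1,0,0,255],
    [0,-0.98,0,0,255],
    [0,0,0,0,255],
  ],
)

```text
time: 8.55
tool_pos: [0.5382, 0.2694, 0.1023]
ee_rot: [3.103, -0.489, -0.002]
ft_force: [-0.5, -0.9, -1.0]
width: 0.585
finger_force: 26.2
```

```bash
cat > look.py <<'E'
import sys
from h import *
s=env.state();p=s['tool_pos'];print(p,s['ft_force'],s['width'])
out=[]
for n in("scene","top"):
    im=env.capture(n); c=pix(n,p)[0].astype(int); x=max(0,min(c[0]-50,539));y=max(0,min(c[1]-40,319))
    out.append(cv2.resize(im[y:y+80,x:x+100,::-1],(400,320),interpolation=cv2.INTER_CUBIC)); print(n,'crop at',x,y,'x4')
    hsv=cv2.cvtColor(im,cv2.COLOR_RGB2HSV).astype(int);H,S=hsv[...,0],hsv[...,1]
    k=np.zeros(H.shape,bool);k[y:y+80,x:x+100]=1
    if len(sys.argv)>2:
        for b in big((H>15)&(H<32)&(S>110)&k): print(rect(n,b,float(sys.argv[2])))
cv2.imwrite(f"pics/{sys.argv[1]}.png",np.hstack(out))
E
python3 look.py b 0.12
```

```text
[0.53822522 0.26943657 0.1023123 ] [-0.49005944 -0.88764206 -1.0013982 ] 0.5853886717969615
scene crop at 324 115 x4
('n', 274, 'mean', [548.0, 262.3999938964844], 'rect', [548.8, 263.4], [41.2, 62.5], 39.8)
top crop at 202 165 x4
```

View pics/b.png

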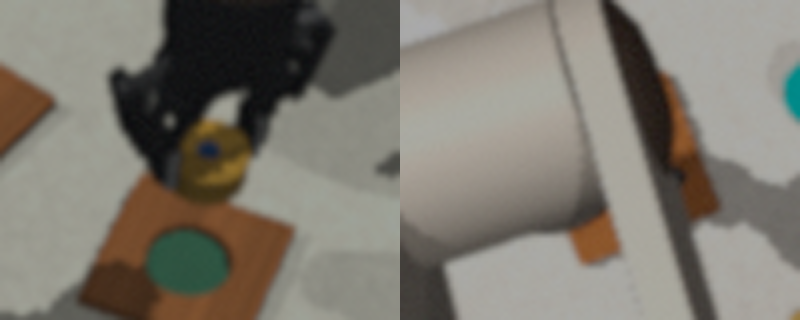

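```bash
python3 - <<'E'
from h import *
def dot(im,n,c,z):
    hsv=cv2.cvtColor(im,cv2.COLOR_BGR2HSV).astype(int);H,S=hsv[...,0],hsv[...,1]
    k=np.zeros(H.shape,bool);k[c[1]-9:c[1]+9,c[0]-11:c[0]+11]=1
    for name,m in(('dot',(H>100)&(H<150)&(S>50)&k),('cap',(((H>15)&(H<32)&(S>110))|((H>100)&(H<150)&(S>50)))&k)):
        y,x=np.nonzero(m);print(n,name,len(x),x.mean(),y.mean(),w(n,(x.mean(),y.mean()),z),x.min(),x.max(),y.min(),y.max())
dot(cv2.imread('pics/scene0.png'),'scene',(305,229),.06)
dot(cv2.imread('pics/top0.png'),'top',(341,203),.06)
dot(env.capture('scene')[:,:,::-1],'scene',(376,153),.121)
print(pix('scene',[[.5382,.2694,.121],[.5382,.2694,.102],[.5385,.2688,.012]]))
E
```

```text
scene dot 12 305.5 227.5 [[552.22837948  26.70415758]] 304 307 226 229
scene cap 312 305.25320512820514 229.0897435897436 [[554.95149204  23.42816223]] 295 315 220 237
top dot 8 340.875 202.125 [[550.29598657  27.95553224]] 340 342 201 203
top cap 246 340.7073170731707 202.45934959349594 [[549.35376084  28.42105782]] 332 349 194 211
scene dot 11 375.0 151.45454545454547 [[537.92200673 267.21604239]] 370 377 144 153
scene cap 237 376.5189873417722 153.59071729957805 [[544.88843298 265.02563222]] 368 385 144 161
[[375.7049422  151.03816732]
 [374.85733337 156.08352833]
 [371.06706533 178.40250763]]
```

The cap is held level (dot at scene px (376,152)) and is over the pocket to within about 1–2 mm. I'll lower it.

Call:
arm_command(
  steps=[
    [0,0,1,0,255],
    [0,0,1,0,255],
    [0,0,0.9,0,255],
    [0,0,0.4,0,255],
    [0,0,0,0,255],
  ],
)

```text
time: 9.32
tool_pos: [0.5383, 0.268, 0.0207]
ee_rot: [3.103, -0.492, -0.001]
ft_force: [0.4, -0.1, -0.8]
width: 0.587
finger_force: 26.2
```

Call:
arm_command(
  steps=[
    [0,0,0.1,0,255],
    [0,0,0.1,0,255],
    [0,0,0,0,255],
  ],
)

```text
time: 9.7
tool_pos: [0.5385, 0.2685, 0.016]
ee_rot: [-3.103, 0.491, -0.0]
ft_force: [-0.1, -0.5, -0.5]
width: 0.587
finger_force: 26.2
```

```bash
python3 look.py c 0.028
```

```text
[0.53845834 0.26847462 0.01597679] [-0.06146207 -0.54286571 -0.54002978] 0.587391278353966
scene crop at 321 137 x4
('n', 285, 'mean', [547.2000122070312, 266.0], 'rect', [546.7, 267.6], [41.9, 74.5], 39.3)
top crop at 207 166 x4
```

View pics/c.png

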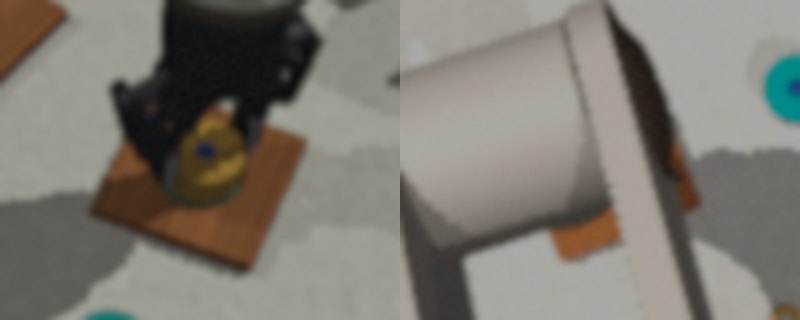

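The cap is centred over the green felt. I'll ease it down.

Call:
arm_command(
  steps=[
    [0,0,0.1,0,255],
    [0,0,0.08,0,255],
    [0,0,0.05,0,255],
    [0,0,0,0,255],
  ],
)

```text
time: 10.3
tool_pos: [0.5384, 0.2684, 0.01]
ee_rot: [-3.103, 0.491, 0.0]
ft_force: [-0.1, 0.1, -0.8]
width: 0.584
finger_force: 26.2
```

Call:
arm_command(
  steps=[
    [0,0,0.05,0,255],
    [0,0,0.03,0,255],
    [0,0,0,0,255],
  ],
)

```text
time: 10.68
tool_pos: [0.5386, 0.2685, 0.009]
ee_rot: [-3.103, 0.491, -0.001]
ft_force: [-5.8, -2.5, 11.8]
width: 0.59
finger_force: 30.7
```

Call:
arm_command(
  steps=[
    [0,0,0,0,90],
    [0,0,0,0,60],
    [0,0,0,0,40],
    [0,0,0,0,40],
  ],
)

```text
time: 11.18
tool_pos: [0.5384, 0.2684, 0.008]
ee_rot: [-3.103, 0.491, 0.0]
ft_force: [0.2, 0.2, 0.5]
width: 0.845
finger_force: 0.0
```

Call:
arm_command(
  steps=[
    [0,0,-0.5,0,40],
    [0,0,-1,0,40],
    [0,0,-1,0,40],
    [0,0,-1,0,40],
    [0,0,-1,0,40],
  ],
)

```text
time: 11.8
tool_pos: [0.5385, 0.2685, 0.1224]
ee_rot: [-3.103, 0.491, -0.001]
ft_force: [0.4, 0.1, -0.1]
width: 0.842
finger_force: 0.0
```

Call:
arm_command(
  steps=[
    [0,1,0,0,50],
    [0,1,0,0,50],
    [0,1,0,0,50],
    [0,1,0,0,50],
    [0,1,0,0,50],
  ],
)

```text
time: 12.42
tool_pos: [0.4997, 0.1488, 0.1216]
ee_rot: [-3.103, 0.491, -0.001]
ft_force: [-0.1, 0.1, -0.9]
width: 0.805
finger_force: 0.0
```

Call:
arm_command(
  steps=[
    [0,1,0,0,50],
    [0,1,0,0,50],
    [0,1,0,0,50],
    [0,1,0,0,50],
    [0,1,0,0,50],
  ],
)

```text
time: 13.05
tool_pos: [0.461, 0.03, 0.1215]
ee_rot: [-3.103, 0.491, -0.002]
ft_force: [-0.5, 0.1, -0.4]
width: 0.808
finger_force: 0.0
```

Call:
arm_command(
  steps=[
    [0.6,1,0,1,50],
    [0.6,1,0,1,50],
    [0.6,1,0,1,50],
    [0.6,1,0,0,50],
    [0.6,1,0,0,50],
  ],
)

```text
time: 13.68
tool_pos: [0.4713, -0.115, 0.1215]
ee_rot: [3.012, -0.892, 0.002]
ft_force: [1.0, 0.6, 0.6]
width: 0.8
finger_force: 0.0
```

```bash
sed -i "s/'scene':((150,160,400,380))/'scene':(290,110,490,260)/;s/f={'scene':2.7/f={'scene':2.0/" m.py; sed -i 's/"pics\/{n}c.png"/"pics\/{n}d.png"/' m.py; python3 m.py; python3 - <<'E'
import cv2,numpy as np
a=cv2.imread('pics/topd.png');b=cv2.imread('pics/scened.png')
b=cv2.copyMakeBorder(b,0,0,0,a.shape[1]-b.shape[1],0);cv2.imwrite('pics/e.png',np.vstack([a,b]))
E
```

```text
scene cap 0.57 [362. 168.  22.  23.] n 336 mean [560.2000122070312, 239.60000610351562] rect [560.4, 240.1] [47.1, 59.3] 43.7
   col n 348 mean [559.2000122070312, 239.39999389648438] rect [558.2, 240.3] [52.7, 63.8] 34.8
scene cap 0.56 [337. 214.  18.  26.] n 373 mean [614.7000122070312, 102.30000305175781] rect [615.2, 102.0] [46.4, 56.6] 45.2
scene tray 0.81 [282. 123.  60.  44.] n 1388 mean [341.29998779296875, 234.89999389648438] rect [340.3, 235.8] [116.0, 117.6] 8.5
   col n 197 mean [334.8999938964844, 240.89999389648438] rect [334.2, 241.3] [46.7, 46.7] 46.9
scene tray 0.58 [342. 160.  55.  43.] n 1149 mean [545.5999755859375, 257.3999938964844] rect [543.0, 260.9] [109.5, 117.9] 20.4
scene barrel 0.88 [184. 307.  27.  52.] n 1067 mean [570.2999877929688, -299.6000061035156] rect [567.6, -297.6] [48.3, 107.4] 55.2
   col n 272 mean [593.5999755859375, -318.3999938964844] rect [586.6, -309.2] [49.6, 57.1] 55.3
scene vblock 0.88 [286. 222.  43.  40.] n 978 mean [553.5, 26.5] rect [553.8, 28.0] [75.2, 91.9] 72.8
   col n 275 mean [582.4000244140625, 14.199999809265137] rect [58
[... 414 characters left out ...]
ean [536.9000244140625, 267.5] rect [537.8, 267.2] [109.4, 110.3] 22.7
top tray 0.76 [246. 257.  44.  43.] n 1454 mean [334.29998779296875, 239.1999969482422] rect [334.5, 240.1] [110.2, 110.8] 7.6
   col n 248 mean [334.3999938964844, 242.0] rect [333.8, 241.0] [49.3, 48.8] 45.7
top barrel 0.59 [438. 181.  32.  32.] n 500 mean [569.2999877929688, -300.3999938964844] rect [566.7, -301.3] [50.5, 95.1] 58.8
   col n 100 mean [598.2999877929688, -315.6000061035156] rect [598.7, -315.4] [47.0, 18.9] 57.8
top vblock 0.83 [329. 187.  28.  32.] n 658 mean [550.5999755859375, 23.0] rect [550.7, 22.9] [64.6, 94.2] 71.0
   col n 111 mean [584.5, 14.600000381469727] rect [583.9, 14.8] [60.1, 17.0] 74.5
```

View pics/e.png

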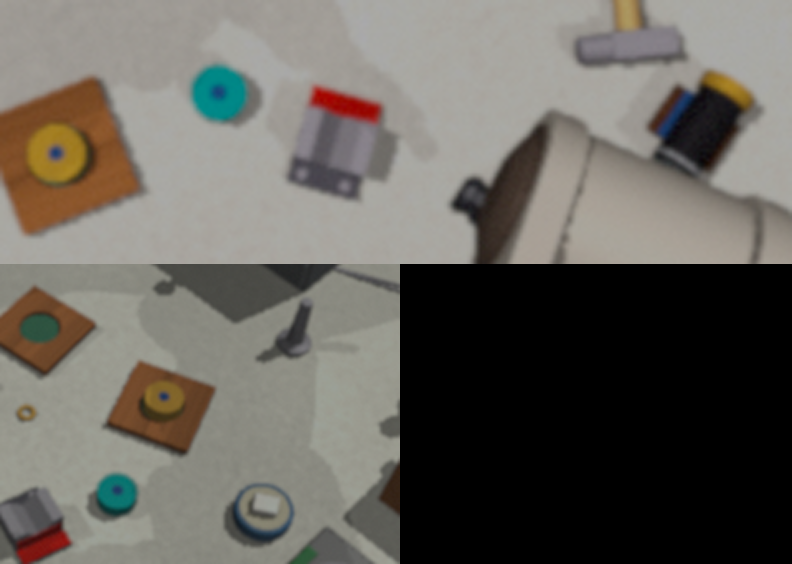

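The cap sits rim-down in the far tray's pocket (top px (257,206)) and has been released. The block is now clear. Next I'll fit the block and barrel poses by silhouette.

```bash
cat > fit.py <<'E'
from h import *
from scipy.optimize import minimize
F=8
def box(x0,x1,y0,y1,z0,z1): return np.array([[x,y,z] for x in(x0,x1) for y in(y0,y1) for z in(z0,z1)],float)
def cyl(x0,x1,r):
    a=np.linspace(0,2*np.pi,40); return np.array([[x,r*np.cos(t),r*np.sin(t)] for x in(x0,x1) for t in a])
VB=[box(-45,45,-32,32,0,8),box(-23,23,-32,32,0,38)]
BA=[cyl(-45,31,22),cyl(31,45,25)]
RED=[box(23,45,-32,32,0,8)]
COL=[cyl(31,45,25)]
def render(n,parts,p,z):
    x,y,a=p;m=np.zeros((400*F//2,640*F),np.uint8);c,s=np.cos(a),np.sin(a)
    m=np.zeros((400*F,640*F),np.uint8)
    for q in parts:
        P=np.c_[x+c*q[:,0]-s*q[:,1],y+s*q[:,0]+c*q[:,1],z+q[:,2]]/1000
        u=((pix(n,P)+.5)*F).astype(np.float32); cv2.fillConvexPoly(m,cv2.convexHull(u).astype(np.int32),255)
    return m
def fit(n,parts,mask,p0,z):
    y,x=np.nonzero(mask);x0,x1,y0,y1=x.min()-15,x.max()+15,y.min()-15,y.max()+15
    M=mask[y0:y1,x0:x1].astype(float)
    def cost(d):
        p=(p0[0]+d[0],p0[1]+d[1],p0[2]+d[2]/30)
        r=cv2.resize(render(n,parts,p,z)[y0*F:y1*F,x0*F:x1*F],(x1-x0,y1-y0),interpolation=cv2.INTER_AREA)/255.
        return np.abs(r-M).sum()/M.sum()
    o=minimize(cost,[0,0,0],method='Nelder-Mead',options=dict(initial_simplex=[[0,0,0],[5,0,0],[0,5,0],[0,0,5]],maxfev=120,xatol=.05,fatol=1e-4))
    return np.round([p0[0]+o.x[0],p0[1]+o.x[1],np.degrees(p0[2]+o.x[2]/30),o.fun],2)
E
python3 - <<'E'
from fit import *
for n in("top","scene"):
    im=env.capture(n)
    for t,parts,p0,z in(("vblock",VB,(551,25,-.31),0),("barrel",BA,(567,-300,-.57),28)):
        d=max(env.cut_out(n,t),key=lambda d:d['confidence']);print(n,t,fit(n,parts,d['pixels'],p0,z))
        if t=="vblock" :vm=d['pixels']
    print('cap',[np.round(w(n,d['position'],.006),1).tolist() for d in env.place_of(n,"cap")])
    hsv=cv2.cvtColor(im,cv2.COLOR_RGB2HSV).astype(int);H,S,V=hsv[...,0],hsv[...,1],hsv[...,2]
    c=pix(n,[[.584,.0147,.008],[.598,-.315,.04],[.5385,.2685,.028]]).astype(int);print(c)
    def near(m,c,r): k=np.zeros(m.shape,bool);k[c[1]-r:c[1]+r,c[0]-r:c[0]+r]=1;return m&k
    print('red',rect(n,near(((H<6)|(H>174))&(S>150),c[0],25),.008))
    ca=near((H>15)&(H<32)&(S>130),c[2],14);y,x=np.nonzero(ca);print('cap brass',x.min(),x.max(),y.min(),y.max(),w(n,[(x.min()+x.max())/2,(y.min()+y.max())/2],.028))
    do=near((H>100)&(H<150)&(S>60),c[2],6);y,x=np.nonzero(do);print('dot',len(x),w(n,[x.mean(),y.mean()],.028))
E
```

```text
top vblock [ 5.5056e+02  2.4170e+01 -1.6350e+01  4.0000e-02]
top barrel [ 5.6686e+02 -2.9754e+02 -3.4560e+01  1.3000e-01]
cap [[[527.8, 264.6]], [[596.6, 126.6]], [[546.8, 272.2]]]
[[344 191]
 [459 186]
 [256 206]]
red ('n', 111, 'mean', [584.7000122070312, 15.0], 'rect', [584.1, 15.3], [59.4, 17.2], 73.7)
cap brass 248 267 197 216 [[537.45411693 265.6082478 ]]
dot 6 [[538.86838765 268.49649983]]
scene vblock [551.    25.   -17.76   1.  ]
scene barrel [ 5.6866e+02 -2.9898e+02 -3.6240e+01  4.0000e-02]
cap [[[601.4, 123.5]], [[534.0, 270.5]], [[600.9, 468.8]]]
[[311 250]
 [196 346]
 [371 174]]
red ('n', 274, 'mean', [582.5, 14.100000381469727], 'rect', [581.8, 14.2], [61.0, 29.1], 74.3)
cap brass 361 382 168 187 [[544.31800762 261.84195457]]
dot 8 [[541.05935723 265.33293039]]
```

```bash
cat > f2.py <<'E'
from fit import *
for n in("top","scene"):
    for k in range(3):
        env.capture(n)
        for t,parts,p0,z in(("vblock",VB,(551,24.5,-.3),0),("barrel",BA,(567.5,-298.5,-.61),28)):
            r=cv2.resize(render(n,parts,p0,z),(640,400),interpolation=cv2.INTER_AREA)>127
            for d in env.cut_out(n,t):
                m=d['pixels']
                if (m&r).sum()/(m|r).sum()>.5: print(n,t,fit(n,parts,m,p0,z))
E
python3 f2.py
```

```text
top vblock [ 5.5074e+02  2.3430e+01 -1.6280e+01  5.0000e-02]
top barrel [ 5.6576e+02 -2.9734e+02 -3.5020e+01  1.0000e-01]
top vblock [ 5.5103e+02  2.4010e+01 -1.6470e+01  5.0000e-02]
top barrel [ 5.6555e+02 -2.9699e+02 -3.5880e+01  1.7000e-01]
top vblock [ 5.5083e+02  2.3240e+01 -1.5180e+01  6.0000e-02]
top barrel [ 5.6731e+02 -2.9878e+02 -3.4610e+01  9.0000e-02]
scene vblock [ 5.541e+02  2.291e+01 -1.631e+01  4.000e-02]
scene barrel [ 5.6905e+02 -2.9843e+02 -3.5590e+01  5.0000e-02]
scene vblock [ 5.5481e+02  2.3120e+01 -1.6340e+01  6.0000e-02]
scene barrel [ 5.6961e+02 -2.9843e+02 -3.5280e+01  6.0000e-02]
scene vblock [ 5.5471e+02  2.2970e+01 -1.5190e+01  4.0000e-02]
scene barrel [ 5.6906e+02 -2.9828e+02 -3.6760e+01  9.0000e-02]
```

Cap dot at (538.9, 268.5), so it's centred in the pocket. Block is (551.2, 24.0) mm at yaw -16.2°, and the barrel is (566.6, -297.6) at yaw -35.3°. Moving on to the barrel.

Call:
arm_command(
  steps=[
    [0,0,0,0.46,55],
    [0.92,0.47,0,0,55],
    [0.92,0.47,0,0,55],
    [0.92,0.47,0,0,55],
    [0.92,0.47,0,0,55],
  ],
  grip_force=50,
)

```text
time: 16.1
tool_pos: [0.5195, -0.2063, 0.1205]
ee_rot: [-2.994, 0.952, 0.0]
ft_force: [0.3, 0.4, 0.3]
width: 0.782
finger_force: 0.0
```

Call:
arm_command(
  steps=[
    [0.92,0.47,0,0,55],
    [0.91,0.47,0,0,55],
    [0.91,0.47,0,0,55],
    [0.91,0.47,0,0,55],
    [0,0,0,0,55],
  ],
)

```text
time: 16.73
tool_pos: [0.5667, -0.2977, 0.12]
ee_rot: [-2.993, 0.954, 0.001]
ft_force: [-0.2, -0.4, -0.0]
width: 0.787
finger_force: 0.0
```

```bash
python3 -c "
from h import *
s=env.state();p=s['tool_pos'];r=R.from_rotvec(s['ee_rot']).as_matrix();print(p,np.degrees(np.arctan2(r[1,0],r[0,0])),r[:,2])
print('tool delta units',(r.T@(np.array([.5666,-.2976,.019])-p))/.025)"
```

```text
[ 0.56670064 -0.2977285   0.11995992] -35.35653229176032 [-4.49704880e-04  2.52558958e-04 -9.99999867e-01]
tool delta units [-4.18605293e-03 -2.08144180e-03  4.03839941e+00]
```

Call:
arm_command(
  steps=[
    [0,0,1,0,55],
    [0,0,1,0,55],
    [0,0,0.8,0,55],
    [0,0,0.7,0,55],
    [0,0,0,0,55],
  ],
)

```text
time: 17.35
tool_pos: [0.566, -0.2961, 0.0319]
ee_rot: [-2.993, 0.952, 0.003]
ft_force: [0.1, -0.6, -0.2]
width: 0.786
finger_force: 0.0
```

Call:
arm_command(
  steps=[
    [0,0,0.3,0,55],
    [0,0,0.24,0,55],
    [0,0,0,0,55],
  ],
)

```text
time: 17.73
tool_pos: [0.5664, -0.2966, 0.0193]
ee_rot: [-2.994, 0.952, 0.001]
ft_force: [-0.8, -0.2, 0.8]
width: 0.782
finger_force: 0.0
```

Call:
arm_command(
  steps=[
    [0,0,0,0,255],
    [0,0,0,0,255],
    [0,0,0,0,255],
    [0,0,0,0,255],
    [0,0,0,0,255],
  ],
)

```text
time: 18.35
tool_pos: [0.5666, -0.2969, 0.0202]
ee_rot: [2.993, -0.952, 0.001]
ft_force: [-2.3, 0.0, 6.5]
width: 0.494
finger_force: 50.6
```

Call:
arm_command(
  steps=[
    [0,0,-0.4,0,255],
    [0,0,-1,0,255],
    [0,0,-1,0,255],
    [0,0,-1,0,255],
    [0,0,-0.6,0,255],
  ],
)

```text
time: 18.98
tool_pos: [0.5668, -0.2967, 0.1213]
ee_rot: [2.994, -0.952, 0.002]
ft_force: [0.4, 0.5, -3.0]
width: 0.497
finger_force: 51.1
```

Call:
arm_command(
  steps=[
    [0,0,0,-0.96,255],
    [0,0,0,-0.96,255],
    [0,0,0,-0.96,255],
    [0,0,0,-0.95,255],
    [0,0,0,0,255],
  ],
)

```text
time: 19.6
tool_pos: [0.5664, -0.2965, 0.1194]
ee_rot: [-3.11, 0.442, 0.001]
ft_force: [0.6, -1.2, -2.6]
width: 0.494
finger_force: 51.1
```

Call:
arm_command(
  steps=[
    [-0.32,-0.93,0,0,255],
    [-0.32,-0.93,0,0,255],
    [-0.32,-0.93,0,0,255],
    [-0.32,-0.93,0,0,255],
    [-0.32,-0.93,0,0,255],
  ],
)

```text
time: 20.23
tool_pos: [0.5603, -0.1719, 0.1197]
ee_rot: [-3.11, 0.441, -0.0]
ft_force: [0.5, -0.7, -1.7]
width: 0.492
finger_force: 51.2
```

Call:
arm_command(
  steps=[
    [-0.32,-0.93,0,0,255],
    [-0.32,-0.93,0,0,255],
    [-0.32,-0.93,0,0,255],
    [-0.32,-0.93,0,0,255],
    [-0.32,-0.93,0,0,255],
  ],
)

```text
time: 20.85
tool_pos: [0.554, -0.0493, 0.1196]
ee_rot: [-3.11, 0.441, -0.0]
ft_force: [-0.2, 0.9, -2.7]
width: 0.495
finger_force: 51.2
```

Call:
arm_command(
  steps=[
    [-0.32,-0.95,0,0,255],
    [-0.32,-0.95,0,0,255],
    [-0.32,-0.95,0,0,255],
    [0,0,0,0,255],
  ],
)

```text
time: 21.35
tool_pos: [0.5507, 0.0262, 0.1197]
ee_rot: [-3.111, 0.438, -0.0]
ft_force: [0.2, -1.0, -1.8]
width: 0.492
finger_force: 51.3
```

```bash
python3 -c "
from h import *
s=env.state();p=s['tool_pos'];r=R.from_rotvec(s['ee_rot']).as_matrix();print(p,np.degrees(np.arctan2(r[1,0],r[0,0])),s['width'])
print('tool delta units',(r.T@(np.array([.5512,.024,.044])-p))/.025)
for i in range(2):
  env.capture('scene');print([(w('scene',d['position'],p[2]+.0085),np.round(d['position'],1),round(d['confidence'],2)) for d in env.place_of('scene','collar_end')])
"; python3 look.py g
```

```text
[0.5506533  0.02620448 0.11967182] -16.026420211087267 0.4919547664047714
tool delta units [0.04519042 0.07972902 3.02684897]
[]
[(array([[591.49327609,   4.10195315]]), array([309.7, 229. ]), 0.84)]
[0.55102418 0.02384477 0.11963508] [-0.54578536 -0.30394414 -1.3910391 ] 0.49523402892827384
scene crop at 253 174 x4
top crop at 293 160 x4
```

View pics/g.png

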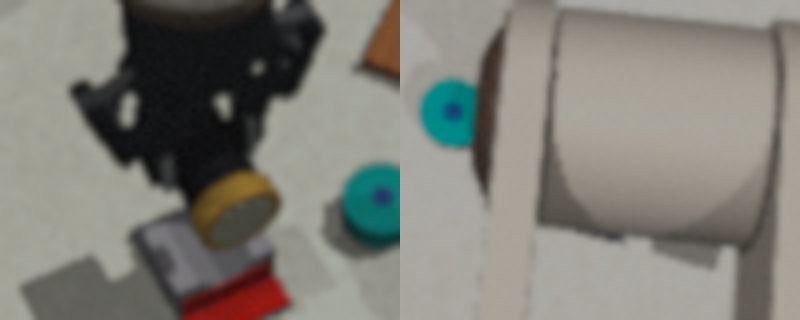

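The barrel is held over the block, with the collar towards the red end (face at scene px ~(313,229)). I'll check its position along the axis against the model.

```bash
python3 - <<'E'
from fit import *
s=env.state();p=s['tool_pos']*1000;z=p[2]+8.8
n='scene';im=env.capture(n)
hsv=cv2.cvtColor(im,cv2.COLOR_RGB2HSV).astype(int);H,S,V=hsv[...,0],hsv[...,1],hsv[...,2]
k=np.zeros(H.shape,bool);k[210:238,298:326]=1
m=(H>14)&(H<34)&(S>60)&k
m=cv2.morphologyEx(m.astype(np.uint8),cv2.MORPH_CLOSE,np.ones((5,5)))
cs=max(cv2.findContours(m,0,2)[0],key=cv2.contourArea);m=cv2.drawContours(np.zeros_like(m),[cs],-1,1,-1)
y,x=np.nonzero(m);print(p,'obs',x.min(),x.max(),y.min(),y.max(),x.mean(),y.mean(),m.sum())
for dx in(-5,0,5):
  a=np.radians(-16.1);r=cv2.resize(render(n,COL,(p[0]+dx*np.cos(a),p[1]+dx*np.sin(a),a),z),(640,400),interpolation=cv2.INTER_AREA)>127
  y,x=np.nonzero(r);print(dx,x.min(),x.max(),y.min(),y.max(),x.mean(),y.mean(),r.sum())
E
```

```text
[551.04768313  23.60606205 119.55225082] obs 300 322 216 235 309.71491228070175 223.81140350877192 228
-5 299 322 214 233 310.35798816568047 223.46449704142012 338
0 300 323 216 235 311.48961424332344 225.28783382789317 337
5 301 324 217 237 312.5357142857143 227.02678571428572 336
```

Call:
arm_command(
  steps=[
    [0.06,0,0.8,0,255],
    [0,0,0.9,0,255],
    [0,0,0.7,0,255],
    [0,0,0.3,0,255],
    [0,0,0,0,255],
  ],
)

```text
time: 22.32
tool_pos: [0.5525, 0.0236, 0.052]
ee_rot: [-3.11, 0.441, 0.001]
ft_force: [-0.3, 0.2, -2.5]
width: 0.497
finger_force: 51.3
```

```bash
python3 look.py i; python3 - <<'E'
from fit import *
import cv2
s=env.state();p=s['tool_pos']*1000;z=p[2]+8.8;a=np.radians(-16.1);n='scene'
im=env.capture(n)[:,:,::-1];o=cv2.resize(im[205:270,270:350],(720,585),interpolation=cv2.INTER_CUBIC)
def draw(parts,q,z,c):
  for cc in cv2.findContours(render(n,parts,q,z)[205*F:270*F,270*F:350*F],0,2)[0]: cv2.drawContours(o,[(cc*9/F).astype(np.int32)],-1,c,1)
draw(COL,(p[0],p[1],a),z,(0,255,0)); draw(RED,(551.2,24,a),0,(255,255,0)); draw(RED,(554.5,23,a),0,(255,0,255))
cv2.imwrite('pics/ov.png',o)
E
```

```text
[0.55248269 0.02360682 0.05195529] [-0.26659928  0.23092762 -2.51722325] 0.4973160010197776
scene crop at 254 190 x4
top crop at 292 161 x4
```

View pics/ov.png

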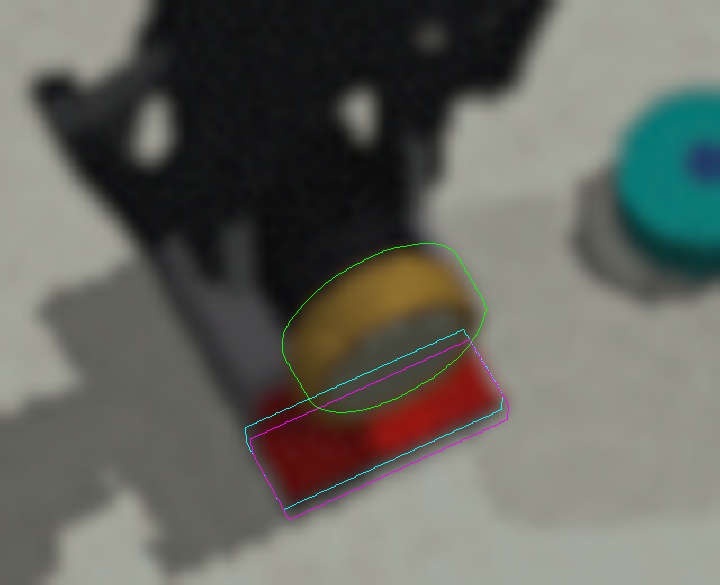

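In the overlay the collar sits on its modelled place, and the red end lies between the two block estimates. The alignment is within about 1 mm, so I'll seat the barrel gently.

Call:
arm_command(
  steps=[
    [0,0,0.15,0,255],
    [0,0,0.1,0,255],
    [0,0,0.05,0,255],
    [0,0,0,0,255],
  ],
)

```text
time: 22.98
tool_pos: [0.5525, 0.0237, 0.0445]
ee_rot: [-3.11, 0.441, 0.0]
ft_force: [-0.3, -0.3, -1.3]
width: 0.495
finger_force: 51.3
```

Call:
arm_command(
  steps=[
    [0,0,0.04,0,255],
    [0,0,0,0,255],
    [0,0,0,0,255],
  ],
)

```text
time: 23.35
tool_pos: [0.5527, 0.0238, 0.0439]
ee_rot: [-3.11, 0.441, -0.001]
ft_force: [-0.1, 3.3, 4.6]
width: 0.496
finger_force: 51.8
```

Only the right cheek is touching (force towards +y), so I'll shift about 1 mm that way and continue.

Call:
arm_command(
  steps=[
    [0,-0.05,0,0,255],
    [0,0,0,0,255],
    [0,0,0,0,255],
  ],
)

```text
time: 23.72
tool_pos: [0.5528, 0.0246, 0.0435]
ee_rot: [3.11, -0.441, -0.0]
ft_force: [-0.1, -2.9, -0.7]
width: 0.499
finger_force: 51.7
```

Call:
arm_command(
  steps=[
    [0,0,0.03,0,255],
    [0,0,0,0,255],
    [0,0,0,0,255],
  ],
)

```text
time: 24.1
tool_pos: [0.5529, 0.0246, 0.0433]
ee_rot: [3.11, -0.441, 0.0]
ft_force: [-5.0, -4.3, 10.0]
width: 0.492
finger_force: 52.6
```

Call:
arm_command(
  steps=[
    [0,0.02,0,0,255],
    [0,0,0,0,255],
    [0,0,0,0,255],
  ],
)

```text
time: 24.48
tool_pos: [0.5529, 0.0245, 0.0433]
ee_rot: [-3.11, 0.441, -0.001]
ft_force: [-2.5, 0.3, 8.5]
width: 0.492
finger_force: 52.3
```

```bash
python3 -c "
from h import *
s=env.state();r=R.from_rotvec(s['ee_rot']).as_matrix();print(s['tool_pos'],'F tool',r.T@s['ft_force'],'M tool',r.T@s['wrist_torque'])"
```

```text
[0.55286537 0.02453325 0.04331039] F tool [-2.47444113  0.42924349 -8.45316881] M tool [-0.06344495 -0.49724303 -0.05830278]
```

The lateral forces are balanced (0.4 N) with 8.5 N downward. The height of 43.3 mm matches the expected seat of 43.2 mm. One last check of the cap and the force, then I'll hand in.

```bash
python3 - <<'E'
from h import *
env.capture('scene')
im=env.capture('scene');hsv=cv2.cvtColor(im,cv2.COLOR_RGB2HSV).astype(int);H,S=hsv[...,0],hsv[...,1]
k=np.zeros(H.shape,bool);k[168:181,364:378]=1
y,x=np.nonzero((H>100)&(H<150)&(S>60)&k);print('cap dot',w('scene',[x.mean(),y.mean()],.028))
s=env.state();f=s['ft_force'];print(f,s['tool_pos'],s['finger_force'],s['time'])
if 5<f[2]<14: print(env.finish_job())
E
```

```text
cap dot [[541.05935723 265.33293039]]
[-3.17166882 -0.3233853   7.99463558] [0.55286662 0.02452625 0.04333353] 52.28846311569214 24.575
the job is handed in; nothing more can be done
None
```

The job is handed in at 24.6 s: the cap is rim-down in the far tray's pocket and released, and the gripper is holding the barrel in the V groove with its collar past the red end, centred to about 2 mm and pressing down at about 8 N on both sides.

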